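Lift a rinsed bush from the tray with tongs

TASK

Lift the parts tongs up and off their hook, close their tips on the freshly rinsed brass bush in the white tray and raise it, upright, so that its underside is some 10 cm above the bench. Finish while still holding it there for inspection: the gripper squeezing the tongs, the bush pinched between the two tips, nothing else carrying either. Never touch the clean bush with the robot itself, and leave the black roller, the can and the screwdriver where they are.

Things in the scene. Friction and masses are not known exactly. Their poses are not given: they have to be found in the camera images.
- stand: Fixed hook stand; its x points away from the robot within 26 deg. Origin: on the bench straight below the hung tongs. Yellow post, 12 mm thick, 170 mm tall, 75 mm from the origin along own +x; dark steel foot 120 mm wide, 12 mm high, reaching 30 to 120 mm along +x. A level steel peg, 8 mm thick, runs from the post along -x over the origin.
- hook_seat (a point): Point on the peg's axis where the tongs' bow rests, 168.6 mm above the bench, over the stand's origin. The peg ends 14 mm beyond it (stand's -x) in an upturned lip, 16 to 22 mm beyond, whose top is 8 mm above the underside of the resting bow. To come off, the tongs rise more than 10 mm (28 is comfortable), then move over 40 mm along the stand's -x.
- tongs: Spring tongs, 120 g, 140 mm tall, hung tips down astride the peg, which passes between the arms under the bow. Origin: midway between the blue grip plates, 140 mm above the bench when hung; z up, y the line along which the arms close (the stand's y when hung). Bow's top 38 mm above the origin, tip ends 103 mm below. Both arms swing equally; the tips move about 4 times as far as the plates.
- tongs_tips (a point): Point midway between the two dark tip pads, 89 mm below the tongs' origin. Pads: 18 mm wide, 28 mm tall (14 mm above and below this point), 4 mm thick. Gap between them 52 mm open, 4 mm fully shut; open, they reach 31 mm to either side.
- jaw_left: Arm on the tongs' +y side; origin on its pin, 30 mm above and 11 mm to +y of the tongs' origin. Its blue grip plate is 20 mm wide and spans 12 mm above to 22 mm below the tongs' origin. Width over both plates, open: 47 mm at the origin's height, 43 at their top, 51 at their foot; parallel and 40 mm when the tips are 26 mm apart.
- jaw_right: Arm on the tongs' -y side, mirrored; origin on its pin. A spring holds the arms open against a stop: pressed at the origin's height, each plate needs about 7 N before the arms start to close (5 N near the foot), 10 N with the tips 26 mm apart. Fingers set to a 47 mm opening carry the tongs with the tips still 40 mm or more apart; letting go drops them.
- tray: Fixed white plastic tray, open on top, outside 180 (x) x 250 (y) x 30 mm high, walls and floor 4 mm. Origin: centre of its underside on the bench.
- bush: Brass bush to pick, upright in the tray: round, 36 mm tall, body 26 mm in diameter, foot flange 34 mm in diameter and 4 mm thick; 70 to 140 g. Its dark bore is shallow look only. Origin: centre of its underside, on the tray floor 4 mm above the bench.
- bush_mid (a point): Point on the bush's axis, 20 mm above its underside: a good height for the middle of the tip pads is 22 mm above the underside.
- roller: Bystander: black plastic roller of the same shape and size as the bush, also standing in the tray, 80 mm or more away. Which of the two is at which end varies. Origin: centre of its underside.
- can: Bystander: closed blue can, 60 mm in diameter, 70 mm tall, upright on the bench beyond the work. Origin: centre of its underside.
- screwdriver: Bystander: screwdriver with orange handle lying on the bench beyond the work. Origin: centre of its underside.
Mind the look-alikes: they are no part of the job. There is more than one size of the tongs; the job needs the middle-sized.

How it is judged:
By the outcome, as a careful person would: the job done as asked, in the order asked, and still so for the second after the job is handed in, while the arm keeps its last pose, push and grip.
It also fails if it takes over 51 s, if anything falls off the work surface, if the arm or the gripper's body presses on something with over 40 N, if the wrist force passes 120 N, or if a joint passes its speed limit or range.

ROBOT

A 6-joint arm with a two-finger parallel gripper is mounted at the origin on the work surface. World frame = base frame: x ahead of the robot, y to its left, z up, the work surface at z = 0. Lengths are in mm, angles in rad, forces in N, time in s.
With the tool pointing down it reaches from about 300 to 775 mm from the base axis. Payload 14.6 kg.
Tool frame: the origin (TCP) lies between the finger pads; the fingertips stand 8 mm ahead of it and the grasp point (between the pads) lies 11 mm behind it; z points along the fingers, y is the direction in which the jaws open and shut (so a half turn about z gives the same grasp; the last joint's range is limited). The gripper opens to 94 mm and grips with 3 to 60 N. Pads are 16 mm wide; open, the fingers measure 119 mm over their backs; the gripper's body (75 mm by 177 mm) begins 78 mm behind the grasp point.
Start: joints at [1.093, 0.3, 1.521, -0, 1.321, -0.067], TCP at [219.635, 504.232, 213.446] pointing down, gripper open.
Joint ranges: [-3.03, 3.03], [-0.79, 2.21], [0.23, 2.52], [-1.04, 4.18], [0, 3.07], [-2.55, 2.55]. Speed limits (rad/s): [2.22, 2.22, 2.57, 3.14, 3.14, 3.14].

INTERFACE

Orientations are given as [roll, pitch, yaw] about the fixed x, y, z axes, in that order (R = Rz(yaw) Ry(pitch) Rx(roll)).
In Python, from cell import manip, cams, models gives the robot as it stands. The module is installed in compiled form; this text tells all that it offers.
- The arm moves only by the shell command python3 -m pendant 'ROWS' [OPENING] [FORCE]. ROWS is JSON, a list that holds one entry, the list of rows, each a list of 4 numbers: the shift along the tool's x, y, z in cm, then the turn about the tool's z in rad. In form: [[[x, y, z, roll], ...]]. A call has 1 to 5 rows; each row is the pose to reach, as a shift and turn from the pose commanded when the call began, along the tool's axes at that moment; what a row does not reach only later rows make up. A row lasts 1/10 s, in which the tool goes at most 50 mm and 8.59 degrees, less where a joint would pass 70% of its speed; a pose out of reach is approached as far as the arm can. A call with a gripper value outside its range is refused whole. OPENING is the opening, from -1 (shut) to 1 (fully open), so that 0 is half open, set as the call begins (- or left out, the last holds). The fingers move at their own pace and stop on an object; FORCE is the grip in N (left out, the last holds). Time passes only in rows, so rows that repeat a pose let the fingers close. It gives the time, the measured TCP pose, the force and the opening at its end, in the units of the state.
- manip.read_state(): the state, without advancing time (a new reading comes with each control period).
- cams.camera(name): name is "side" or "top"; returns a dict with "frame" (480x640x3 uint8, red, green, blue), "K" (3x3 intrinsics, pixels), "D" ([k1, k2, p1, p2, k3] as OpenCV has them; the pictures are not rectified), "pose" (4x4, takes a point from camera to world coordinates). Camera axes: x right, y down, z forward; pixel columns grow to the right and rows downward; lengths in mm; the calibration is good to about 2 mm. A picture is of the moment at which its call begins. There is no depth.
- manip.sign_off(): hands the job in, once; it reports no verdict.
Trained networks look in the newest picture that a camera, given by its name, has taken for a name from the list of things; names that differ only in an ending like _2 or _b are one class to them, and where a whole thing is asked for, a point or a joint stands for the part that bears it (a point fixed in the world has none). Each returns a list of dicts, best first, with "score" (0 to 1); they miss things now and then, are a little off and sometimes report something else, mostly with a low value. They report only what shows in the picture. A call takes as long as a camera call. They do not tell look-alikes from the thing itself.
- models.regions_of(camera, name): "pixels" (480x640 bool, what is visible of it) and "point" ([column, row] in pixels, amid what is visible of it).
The state is a dict: "clock": time; "joints": joint angles; "qd": joint speeds; "effort": joint torques, N m; "eef_pos": TCP position; "eef_rot": TCP orientation; "wrist_force": force on the tool from outside, world axes, zero at the start; "moment": the same for the moment, N m; "finger_gap": finger opening in mm.
Only numpy, scipy, OpenCV 4.12 (cv2) and the standard library are available. Lean on these libraries where they do the work, as an engineer would, in place of code of your own. Each camera call takes 0.05 s, during which the arm holds its last target.

## Working session

There is one attempt and no reset: what is moved stays moved. The work goes in short steps, Python scripts to look and compute and a shell command to move; the robot and the scene stay as the last step left them, time stands still between calls to the robot, and variables do not carry over. Pictures are saved under pics/ and viewed, and the job is handed in when it is done.

```bash
mkdir -p pics; python3 - <<'E'
from cell import manip,cams,models
import cv2,numpy as np
print(manip.read_state())
for n in("side","top"):
    c=cams.camera(n); cv2.imwrite(f"pics/{n}0.png",c["frame"][:,:,::-1]); print(n,c["K"],c["D"],c["pose"])
    for o in("tongs","stand","bush","roller","tray","can","screwdriver","tongs_tips","jaw_left"):
        for r in models.regions_of(n,o)[:4]:
            ys,xs=np.where(r["pixels"]); print(o,round(r["score"],2),np.round(r["point"]),len(xs),xs.min(),xs.max(),ys.min(),ys.max())
E
```

```text
{'clock': 0.0, 'joints': array([ 1.09343503e+00,  3.00460741e-01,  1.52159483e+00, -5.29115779e-05,
        1.32070780e+00, -6.65964713e-02]), 'qd': array([ 0.00023542,  0.00017388,  0.00139958,  0.00021577, -0.00101776,
        0.00025979]), 'effort': array([-1.48707895e-03, -5.31819069e+01, -3.52727044e+01,  7.07728160e-02,
        2.44903058e-02, -1.03759503e-04]), 'eef_pos': array([219.51329369, 504.00922244, 212.88619705]), 'eef_rot': array([-3.14042112e+00, -2.67712655e-05,  2.73084094e+00]), 'wrist_force': array([0.41626785, 0.94263796, 0.24985671]), 'moment': array([-0.02257672,  0.00817745,  0.03246116]), 'finger_gap': 93.81890241741439}
side [[545.72952374   0.         321.15377962]
 [  0.         545.72952374 246.72989681]
 [  0.           0.           1.        ]] [-0.06489181  0.          0.          0.          0.        ] [[ 7.19641619e-01 -4.70839196e-01  5.10319892e-01  1.57134748e+02]
 [-6.94265062e-01 -4.76735478e-01  5.39183927e-01 -4.38643128e+02]
 [-1.05813290e-02 -7.42316466e-01 -6.69965895e-01  7.15600453e+02]
 [ 0.00000000e+00  0.00000000e+00  0.00000000e+00 
[... 1072 characters left out ...]
3  2.25622599e-02  3.68498957e+01]
 [-2.29349493e-02 -1.61506637e-01 -9.86605085e-01  1.16559363e+03]
 [ 0.00000000e+00  0.00000000e+00  0.00000000e+00  1.00000000e+00]]
tongs 0.75 [183. 316.] 639 167 213 301 340
tongs 0.64 [411. 180.] 581 407 418 154 238
tongs 0.55 [253. 300.] 317 236 269 295 311
stand 0.56 [267. 273.] 2191 235 294 249 312
stand 0.22 [411. 179.] 561 407 418 154 237
bush 0.57 [459. 274.] 202 453 469 268 282
roller 0.61 [405. 275.] 163 401 415 268 281
tray 0.81 [434. 286.] 8945 375 493 243 326
can 0.81 [320. 196.] 656 307 333 179 210
screwdriver 0.74 [409. 180.] 628 406 419 154 232
tongs_tips 0.69 [316. 315.] 129 307 326 313 321
tongs_tips 0.58 [254. 301.] 291 236 269 296 311
```

View pics/side0.png

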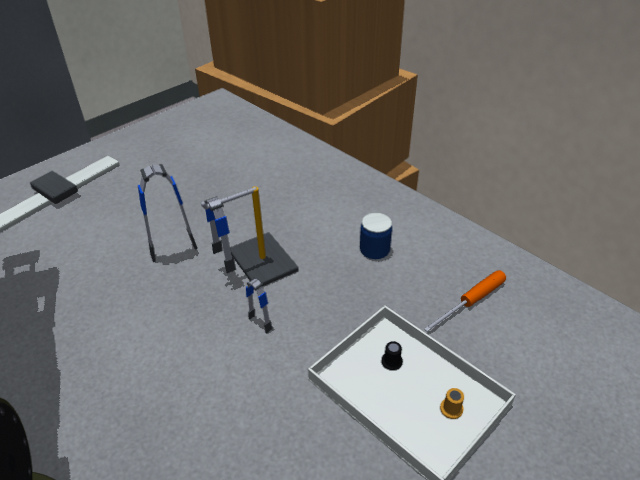

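View pics/top0.png

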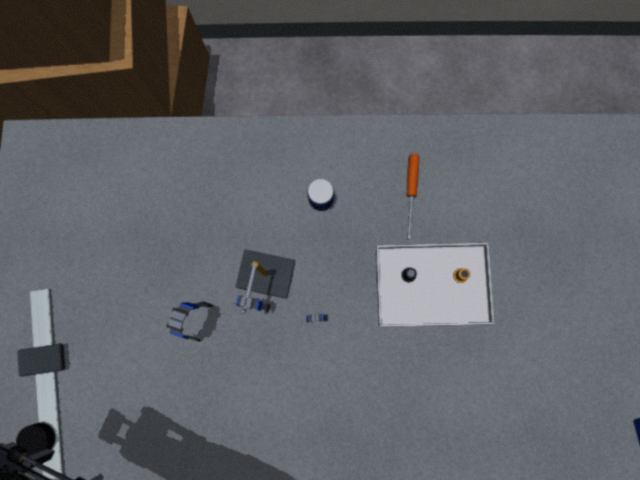

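Candidates in the side view: the large tongs are free-standing at (165,210), the tongs hung on the hook are at (219,230), and the small tongs stand at (258,305). By the description the hung one is mine: middle size, astride the peg. The brass bush is at (453,404) and the black roller at (392,356). I'll check with close crops.

```bash
cat > h.py <<'E'
import numpy as np,cv2
from cell import manip,cams,models
def ray(c,uv):
    p=cv2.undistortPoints(np.array([[uv]],float),c["K"],np.array(c["D"],float)).ravel()
    d=c["pose"][:3,:3]@[p[0],p[1],1]; return c["pose"][:3,3],d/np.linalg.norm(d)
def atz(c,uv,z):
    o,d=ray(c,uv); return o+d*(z-o[2])/d[2]
def tri(c1,u1,c2,u2):
    o1,d1=ray(c1,u1);o2,d2=ray(c2,u2)
    t=np.linalg.lstsq(np.c_[d1,-d2],o2-o1,rcond=None)[0]
    a=o1+d1*t[0];b=o2+d2*t[1]; return (a+b)/2,np.linalg.norm(a-b)
def proj(c,P):
    T=np.linalg.inv(c["pose"]); r=cv2.Rodrigues(T[:3,:3])[0]
    return cv2.projectPoints(np.array(P,float).reshape(-1,1,3),r,T[:3,3],c["K"],np.array(c["D"],float))[0].reshape(-1,2)
def crop(c,x0,y0,x1,y1,s,fn,pts=()):
    im=cv2.resize(c["frame"][y0:y1,x0:x1,::-1],None,fx=s,fy=s,interpolation=cv2.INTER_CUBIC)
    for p in pts: cv2.circle(im,(int((p[0]-x0+.5)*s),int((p[1]-y0+.5)*s)),2,(0,255,0),-1)
    cv2.imwrite(fn,im)
E
python3 - <<'E'
from h import *
s=cams.camera("side");t=cams.camera("top")
a=cv2.resize(s["frame"][160:340,130:310,::-1],None,fx=3.2,fy=3.2,interpolation=cv2.INTER_CUBIC)
cv2.imwrite("pics/cs.png",a)
crop(t,225,240,335,330,7,"pics/ct.png")
crop(s,370,330,480,430,5,"pics/bs.png")
crop(t,370,238,500,330,6,"pics/bt.png")
E
```

```text
(no output)
```

View pics/cs.png

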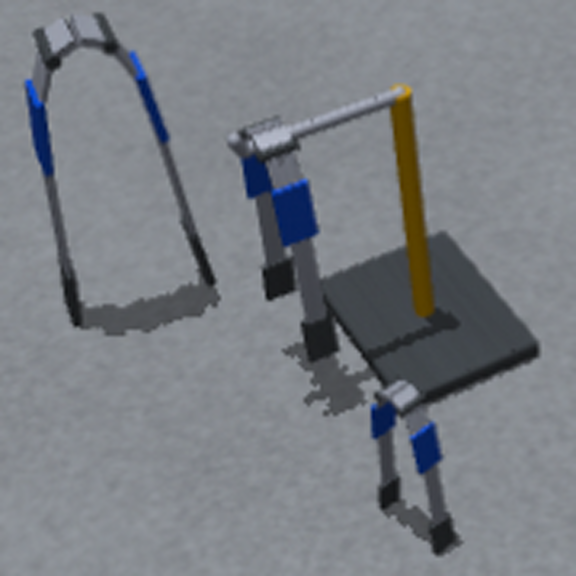

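View pics/ct.png

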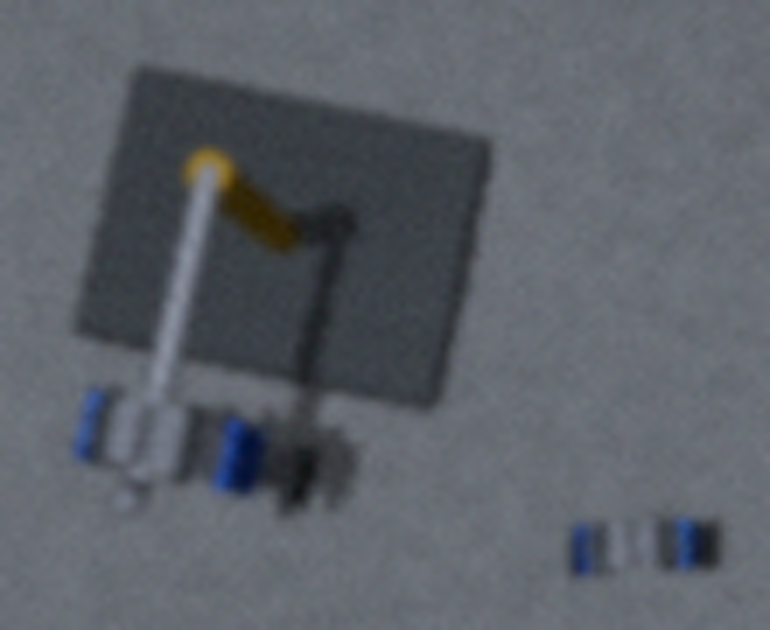

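View pics/bs.png

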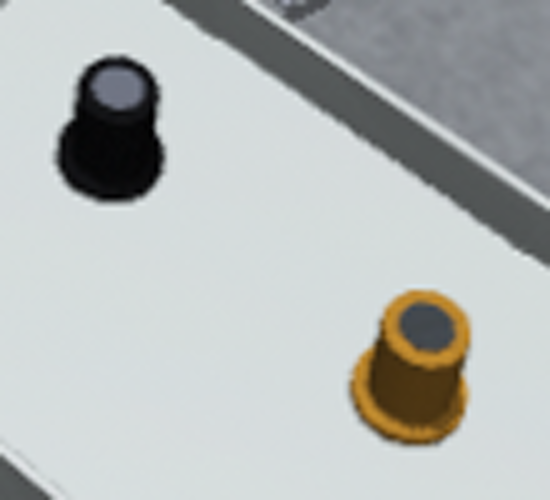

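View pics/bt.png

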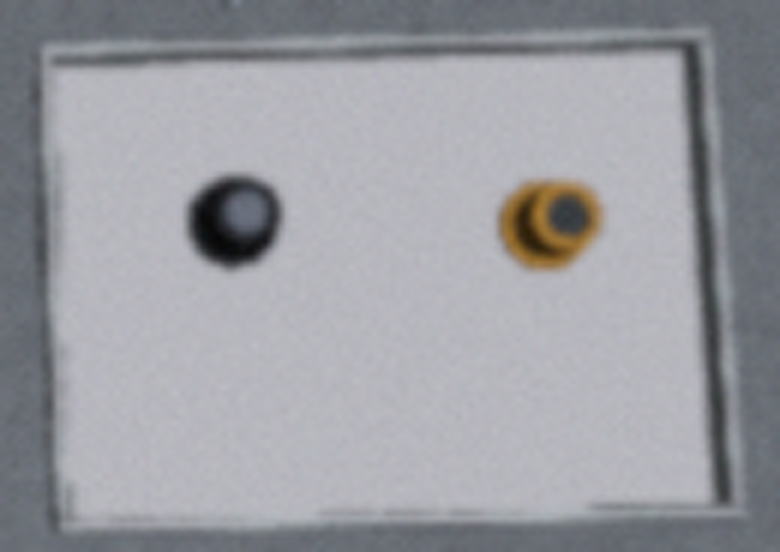

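```bash
python3 - <<'E'
from h import *
from scipy.optimize import least_squares
s=cams.camera("side");t=cams.camera("top")
T=lambda u,v:(u/7+225-.5,v/7+240-.5); S=lambda u,v:(u/3.2+130-.5,v/3.2+160-.5)
print("post",tri(t,T(208,170),s,S(402,92)),"lip",tri(t,T(130,497),s,S(237,142)))
tc=[T(140,65),T(490,140),T(435,405),T(78,332)]
L=np.array([[120,60,12],[120,-60,12],[30,-60,12],[30,60,12],[75,0,170]],float)
sc=[S(446,232),S(540,345),S(405,398),S(322,285)]  # far-left, far-right, near-right, near-left
print(np.round([atz(t,p,12) for p in tc],1)); print(np.round([atz(s,p,12) for p in sc],1))
def W(p,L):
    c,sn=np.cos(p[2]),np.sin(p[2]); return np.c_[p[0]+c*L[:,0]-sn*L[:,1],p[1]+sn*L[:,0]+c*L[:,1],L[:,2]]
def f(p,cs):
    r=[]
    if 't' in cs:r.append(proj(t,W(p,L))-np.array(tc+[T(208,170)]))
    if 's' in cs:r.append(proj(s,W(p,L))-np.array(sc+[S(402,92)]))
    return np.concatenate(r).ravel()
for cs in('t','s','ts'):
    q=least_squares(f,[500,150,-.2],args=(cs,),loss='soft_l1').x; print(cs,q,np.round(f(q,cs),1))
for n,a,b in(("bush",(464.5,273.3),(454.9,394.9)),("roller",(409.8,272.5),(393.3,346.9))):
    print(n,tri(t,a,s,b),atz(t,a,40),atz(s,b,40))
# network masks of bush base
for n,c in(("side",s),("top",t)):
    r=models.regions_of(n,"bush")
    print(n,[(round(x["score"],2),x["point"],atz(c,x["point"],20)) for x in r[:2]])
for i,p in enumerate([(45,45),(712,32),(742,512),(58,530)]): print(atz(t,(p[0]/6+369.5,p[1]/6+237.5),30))
E
```

```text
post (array([595.65183436, 189.4444964 , 168.10256796]), np.float64(4.14645536161992)) lip (array([503.98509634, 208.54401221, 174.05212268]), np.float64(3.5669357889498348))
[[648.9 237.7  12. ]
 [623.8 123.   12. ]
 [538.1 140.   12. ]
 [561.7 255.8  12. ]]
[[649.5 232.1  12. ]
 [623.5 116.5  12. ]
 [540.9 138.1  12. ]
 [564.7 247.   12. ]]
t [ 5.19866549e+02  2.04765336e+02 -2.05668183e-01] [-0.6 -0.3  0.7 -0.6  0.1  0.5 -0.7  0.1  0.4  0.2]
s [ 5.21347728e+02  2.00283405e+02 -2.15232406e-01] [ 0.4 -0.7  1.1 -0.5 -0.3  1.7 -2.2 -1.1  0.1  0.8]
ts [ 5.21033089e+02  2.02821197e+02 -2.10094513e-01] [ 0.5 -0.9  1.7 -0.9  1.   0.1  0.2 -0.5  1.6 -0.4 -0.8 -1.3 -0.  -1.3
 -1.2  0.9 -3.3 -1.6 -1.1  0.1]
bush (array([ 589.03714737, -254.48047497,   37.54849304]), np.float64(2.459424381363918)) [ 587.89192077 -252.92776662   40.        ] [ 588.51058856 -255.90182547   40.        ]
roller (array([ 592.21551213, -135.05052155,   35.49391519]), np.float64(4.182771492293902)) [ 590.13178452 -132.94585761   40.        ] [ 591.10034913 -138.25355021   40.        ]
side [(0.67, [453.9, 405.4], array([ 585.87028633, -259.95409891,   20.        ]))]
top [(0.79, [459.9, 273.5], array([ 589.68788744, -247.77775569,   20.        ])), (0.27, [319.5, 195.4], array([771.22245252,  66.03429352,  20.        ]))]
[653.36371783 -62.92349299  30.        ]
[ 657.2285153 -311.5491778   30.       ]
[ 480.04452513 -313.43090596   30.        ]
[474.41645916 -64.5297998   30.        ]
```

```bash
cat >> h.py <<'E'
from scipy.spatial.transform import Rotation as R
def delta(P,ang_y):
    """shift in tool axes (cm) and turn so TCP goes to P and tool y lies along world angle ang_y"""
    s=manip.read_state(); M=R.from_euler('xyz',s["eef_rot"]).as_matrix()
    d=M.T@(np.array(P)-s["eef_pos"])/10
    cur=np.arctan2(M[1,1],M[0,1]); w=(ang_y-cur+np.pi/2)%np.pi-np.pi/2
    print("pos",np.round(s["eef_pos"],1),"rpy",np.round(s["eef_rot"],3),"shift cm",np.round(d,2),"turn",round(-w,3),"gap",round(s["finger_gap"],1),"F",np.round(s["wrist_force"],1),"t",round(s["clock"],2))
E
python3 - <<'E'
from h import *
s=cams.camera("side");t=cams.camera("top")
print("large bow",tri(t,(176,318),s,(153,170)))
print("small bow",tri(t,(316,317),s,(256,283)))
delta([521,202.5,250],-.21+np.pi/2)
E
```

```text
large bow (array([488.56698232, 334.8671908 , 187.86416507]), np.float64(2.2143973407267024))
small bow (array([493.56673065,  70.24549573,  97.94479994]), np.float64(3.7531608095217965))
pos [219.6 504.2 213.5] rpy [3.142 0.    2.731] shift cm [-39.68 -15.63  -3.65] turn -0.201 gap 93.8 F [-0.6  0.7 -0.5] t 1.4
```

```bash
python3 -m pendant '[[[-1,-0.4,-3.65,-0.05],[-4.5,-1.8,-3.65,-0.1],[-8.5,-3.3,-3.65,-0.15],[-12.5,-4.9,-3.65,-0.2],[-16.5,-6.5,-3.65,-0.2]]]' 1
python3 -m pendant '[[[-4,-1.6,0,0],[-8,-3.2,0,0],[-12,-4.8,0,0],[-16,-6.4,0,0],[-19,-7.6,0,0]]]'
python3 -m pendant '[[[0,0,0,0],[0,0,0,0]]]'
python3 - <<'E'
from h import *
delta([521,202.5,250],-.21+np.pi/2)
E
```

```text
clock: 1.9
eef_pos: [345.9, 377.5, 250.1]
eef_rot: [3.141, 0.0, 2.933]
wrist_force: [0.7, 0.9, 0.4]
finger_gap: 93.9
clock: 2.4
eef_pos: [516.6, 263.0, 249.8]
eef_rot: [-3.142, 0.0, 2.93]
wrist_force: [-1.0, 0.4, 0.1]
finger_gap: 94.1
clock: 2.6
eef_pos: [514.9, 264.5, 249.6]
eef_rot: [-3.141, -0.001, 2.93]
wrist_force: [-0.0, 0.4, 0.3]
finger_gap: 94.0
pos [514.9 264.5 249.6] rpy [-3.141e+00 -1.000e-03  2.930e+00] shift cm [-1.9  -5.93 -0.04] turn -0.002 gap 94.0 F [-0.   0.4  0.3] t 2.6
```

```bash
python3 -m pendant '[[[-0.6,-2,0,0],[-1.2,-4,0,0],[-1.9,-5.9,0,0],[-1.9,-5.9,0,0],[-1.9,-5.9,0,0]]]'
python3 - <<'E'
from h import *
delta([521,202.5,129],-.21+np.pi/2)
s=cams.camera("side");t=cams.camera("top")
crop(s,150,110,310,290,3.3,"pics/cs2.png");crop(t,180,220,340,340,5,"pics/ct2.png")
E
```

```text
clock: 3.1
eef_pos: [520.6, 203.9, 250.3]
eef_rot: [3.141, 0.0, 2.931]
wrist_force: [-1.1, 0.2, 0.0]
finger_gap: 93.9
pos [520.6 203.9 250.3] rpy [3.141 0.    2.931] shift cm [-0.07 -0.13 12.13] turn -0.0 gap 93.9 F [-1.1  0.2  0. ] t 3.1
```

View pics/cs2.png

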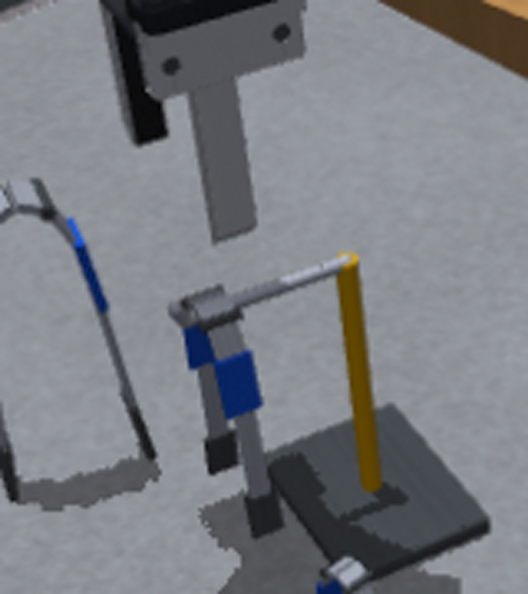

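View pics/ct2.png

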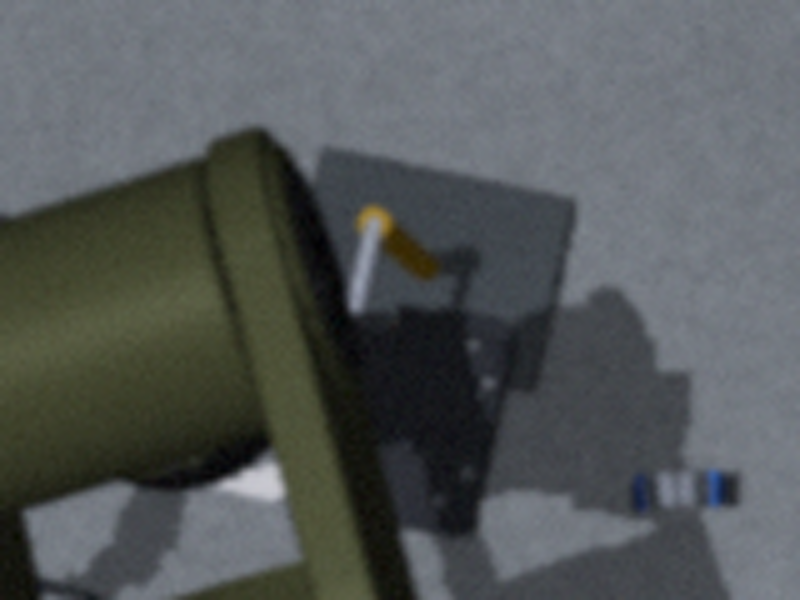

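```bash
python3 - <<'E'
from h import *
s=cams.camera("side");st=manip.read_state()
M=R.from_euler('xyz',st["eef_rot"]).as_matrix();p=st["eef_pos"]
print(M[:,1])
for x in(-8,0,8):
    print(proj(s,[p+M@[x,-59.5,8]]),proj(s,[p+M@[x,59.5,8]]))
print(atz(s,(220.4,180.4),p[2]-8),p+M@[0,-59.5,8])
# left finger tip bottom mid
print(atz(s,((135+168)/2/3.3+149.5,140/3.3+109.5),p[2]-8),p+M@[0,59.5,8])
# hung tongs predicted keypoints
for o in((521,202.5),(521.3,200.3),(520,204.5)):
  c,sn=np.cos(-.21),np.sin(-.21)
  for L in([-10,-23,152],[10,-23,152],[-10,-25.5,118],[10,-25.5,118],[-9,-31,37],[9,-31,37]):
    q=proj(s,[[o[0]+c*L[0]-sn*L[1],o[1]+sn*L[0]+c*L[1],L[2]]])[0]; print(np.round((q-[149.5,109.5])*3.3),end=' ')
  print()
E
```

```text
[2.08022721e-01 9.78123986e-01 1.26516033e-04]
[[226.78848118 183.07654066]] [[196.61226391 147.68546313]]
[[221.89474357 184.78164363]] [[192.05104966 149.12718939]]
[[216.96638812 186.49997171]] [[187.46107855 150.57944582]]
[513.44515673 156.70693461 241.9669844 ] [508.31069193 145.87616045 241.95945678]
[532.12994182 251.14269855 241.9669844 ] [533.06539569 262.27291476 241.97451219]
[216. 368.] [253. 354.] [228. 423.] [263. 409.] [254. 542.] [285. 529.] 
[219. 370.] [256. 356.] [231. 424.] [267. 410.] [257. 543.] [288. 531.] 
[212. 367.] [249. 353.] [224. 422.] [260. 408.] [250. 541.] [281. 528.]
```

```bash
python3 -m pendant '[[[0,-0.1,2.5,0],[0,-0.1,5,0],[0,-0.1,7.5,0],[0,-0.1,10,0],[0,-0.1,12.1,0]]]'
python3 -m pendant '[[[0,0,0,0],[0,0,0,0]]]'
python3 - <<'E'
from h import *
delta([520.5,203,129],-.21+np.pi/2)
s=cams.camera("side");
crop(s,150,130,310,290,3.7,"pics/cs3.png")
E
```

```text
clock: 3.75
eef_pos: [520.3, 202.7, 127.5]
eef_rot: [-3.141, -0.001, 2.932]
wrist_force: [-0.1, -0.6, -0.0]
finger_gap: 93.5
clock: 3.95
eef_pos: [520.9, 202.6, 129.5]
eef_rot: [3.141, 0.0, 2.931]
wrist_force: [0.7, 0.2, -0.2]
finger_gap: 93.7
pos [520.9 202.6 129.5] rpy [3.141 0.    2.931] shift cm [0.05 0.03 0.05] turn -0.0 gap 93.7 F [ 0.7  0.2 -0.2] t 3.95
```

View pics/cs3.png

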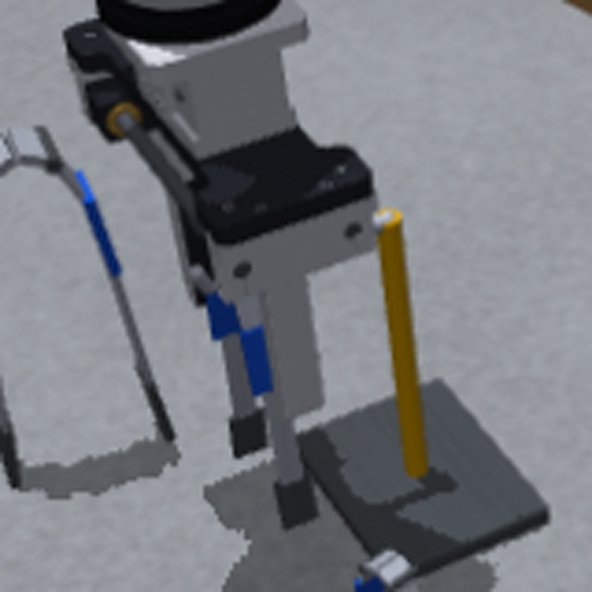

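```bash
python3 -m pendant '[[[0,0,0,0],[0,0,0,0],[0,0,0,0],[0,0,0,0],[0,0,0,0]]]' 0 25
python3 -m pendant '[[[0,0,0,0],[0,0,0,0]]]'
python3 - <<'E'
from h import *
delta([520.5,203,129],-.21+np.pi/2)
s=cams.camera("side");
crop(s,150,130,310,290,3.7,"pics/cs4.png")
E
```

```text
clock: 4.5
eef_pos: [520.9, 202.0, 129.1]
eef_rot: [3.141, 0.0, 2.931]
wrist_force: [0.9, -0.2, -0.3]
finger_gap: 57.2
clock: 4.7
eef_pos: [520.8, 202.0, 128.8]
eef_rot: [-3.141, -0.0, 2.931]
wrist_force: [-0.6, 0.2, -1.4]
finger_gap: 47.3
pos [520.8 202.  128.8] rpy [-3.141 -0.     2.931] shift cm [ 0.05  0.09 -0.02] turn -0.001 gap 47.3 F [-0.6  0.2 -1.4] t 4.7
```

View pics/cs4.png

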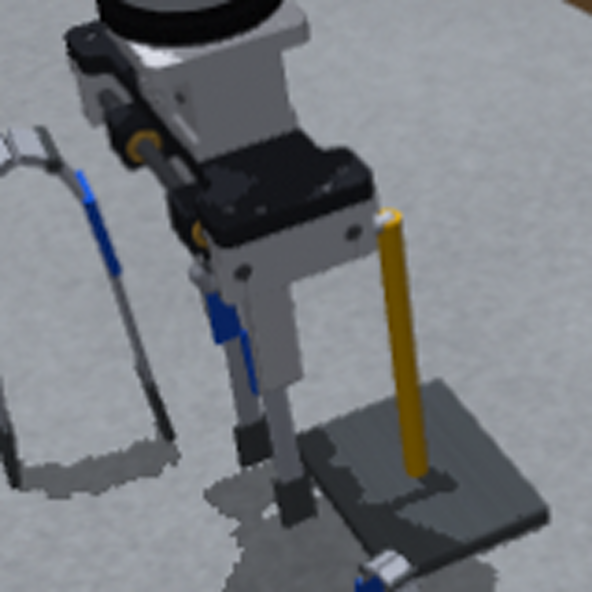

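```bash
python3 -m pendant '[[[0,0,-0.7,0],[0,0,-1.4,0],[0,0,-2.1,0],[0,0,-2.8,0],[0,0,-2.8,0]]]'
python3 - <<'E'
from h import *
delta([520.5,203,129],-.21+np.pi/2)
s=cams.camera("side");
crop(s,150,110,310,290,3.3,"pics/cs5.png")
E
```

```text
clock: 5.25
eef_pos: [521.3, 202.2, 158.3]
eef_rot: [3.141, 0.002, 2.931]
wrist_force: [-0.0, -0.5, -0.9]
finger_gap: 47.2
pos [521.3 202.2 158.3] rpy [3.141e+00 2.000e-03 2.931e+00] shift cm [0.1  0.06 2.93] turn -0.001 gap 47.2 F [-0.  -0.5 -0.9] t 5.25
```

View pics/cs5.png

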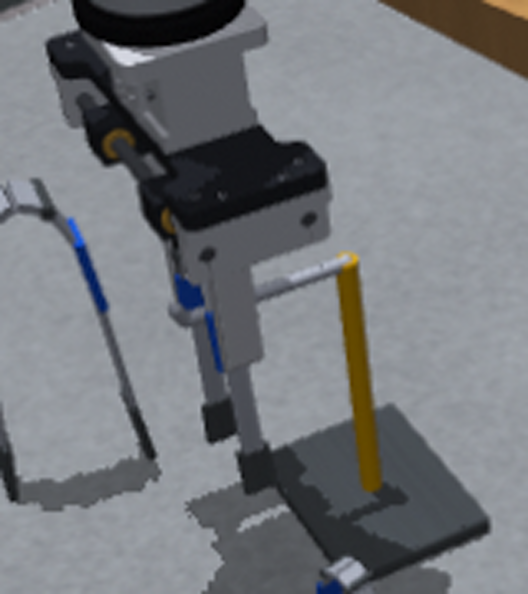

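```bash
python3 -m pendant '[[[1.2,0,0,0],[2.6,0,0,0],[4.2,0,0,0],[5.8,0,0,0],[7.2,0,0,0]]]'
python3 -m pendant '[[[0.6,0,-1.5,0],[0.6,0,-4,0],[0.6,0,-6.5,0],[0.6,0,-8,0],[0.6,0,-8,0]]]'
python3 - <<'E'
from h import *
delta([588.5,-254.5,200],-.21+np.pi/2)
s=cams.camera("side");
crop(s,130,80,310,290,2.8,"pics/cs6.png")
E
```

```text
clock: 5.8
eef_pos: [448.8, 217.2, 156.5]
eef_rot: [-3.141, -0.001, 2.931]
wrist_force: [1.3, 0.6, -0.4]
finger_gap: 46.6
clock: 6.3
eef_pos: [444.5, 218.7, 238.5]
eef_rot: [3.14, 0.002, 2.931]
wrist_force: [-0.7, 0.3, -1.7]
finger_gap: 47.0
pos [444.5 218.7 238.5] rpy [3.140e+00 2.000e-03 2.931e+00] shift cm [-23.96 -43.27   3.83] turn -0.001 gap 47.0 F [-0.7  0.3 -1.7] t 6.3
```

View pics/cs6.png

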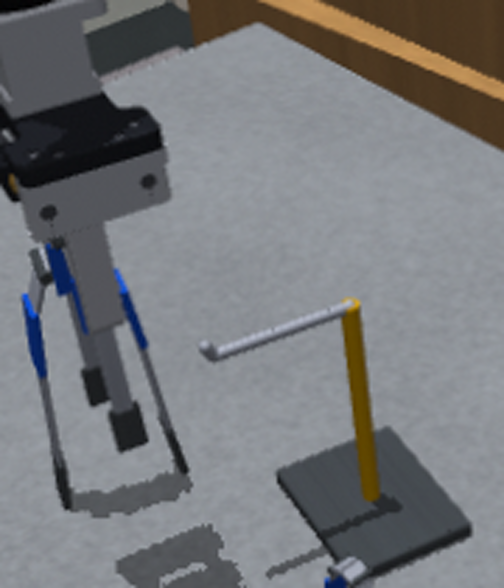

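```bash
python3 -m pendant '[[[-0.8,-1.5,0,0],[-2.4,-4.5,0,0],[-4.3,-7.8,0,0],[-6.2,-11.2,0,0],[-8.1,-14.6,0,0]]]'
python3 -m pendant '[[[-1.9,-3.4,0,0],[-3.8,-6.8,0,0],[-5.7,-10.2,0,0],[-7.6,-13.6,0,0],[-9.5,-17,0,0]]]'
python3 - <<'E'
from h import *
delta([588.5,-254.5,200],-.21+np.pi/2)
E
```

```text
clock: 6.85
eef_pos: [492.7, 57.3, 235.3]
eef_rot: [-3.141, -0.002, 2.931]
wrist_force: [1.1, 0.3, -0.7]
finger_gap: 47.6
clock: 7.35
eef_pos: [550.2, -128.8, 235.2]
eef_rot: [3.141, -0.002, 2.931]
wrist_force: [0.5, 0.1, -2.2]
finger_gap: 47.1
pos [ 550.2 -128.8  235.2] rpy [ 3.141e+00 -2.000e-03  2.931e+00] shift cm [ -6.39 -11.49   3.5 ] turn -0.001 gap 47.1 F [ 0.5  0.1 -2.2] t 7.35
```

```bash
python3 -m pendant '[[[-1.8,-3.2,0.3,0],[-3.6,-6.4,0.6,0],[-5,-9,1.2,0],[-6,-10.8,2.2,0],[-6.4,-11.5,3.2,0]]]'
python3 -m pendant '[[[0,0,0.3,0],[0,0,0.3,0],[0,0,0.3,0]]]'
python3 - <<'E'
from h import *
delta([588.5,-254.5,200],-.21+np.pi/2)
s=cams.camera("side");t=cams.camera("top")
crop(s,370,240,530,440,2.9,"pics/b1s.png");crop(t,370,220,530,340,5,"pics/b1t.png")
E
```

```text
clock: 7.85
eef_pos: [588.6, -254.5, 202.3]
eef_rot: [3.141, -0.003, 2.929]
wrist_force: [-0.5, -0.1, -1.5]
finger_gap: 47.3
clock: 8.15
eef_pos: [589.2, -252.3, 202.4]
eef_rot: [-3.142, 0.0, 2.932]
wrist_force: [-0.4, 0.6, 0.7]
finger_gap: 46.9
pos [ 589.2 -252.3  202.4] rpy [-3.142  0.     2.932] shift cm [ 0.02 -0.23  0.24] turn 0.0 gap 46.9 F [-0.4  0.6  0.7] t 8.15
```

View pics/b1s.png

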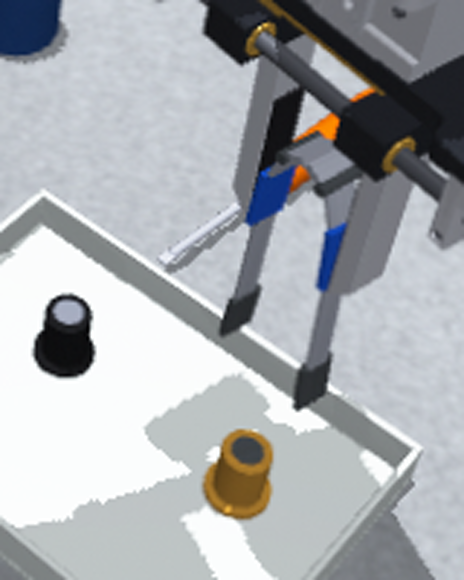

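View pics/b1t.png

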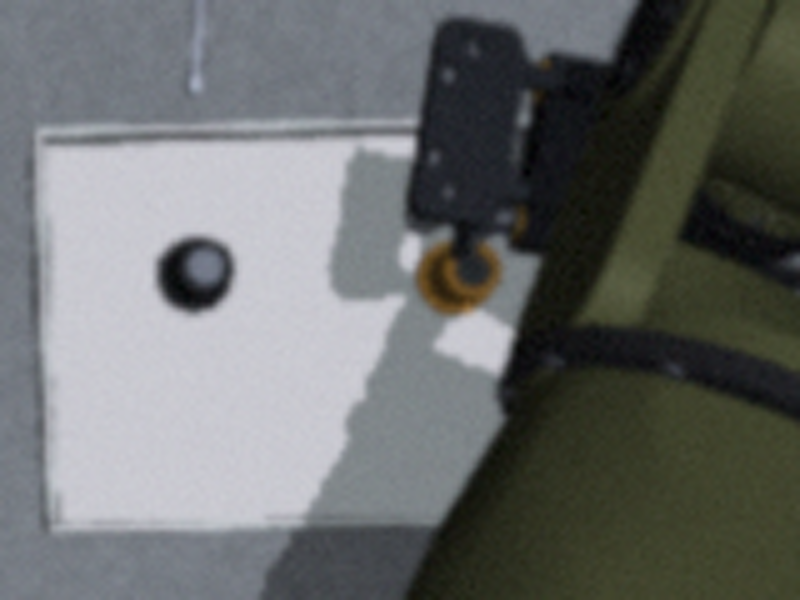

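```bash
python3 - <<'E'
from h import *
s=cams.camera("side");t=cams.camera("top");st=manip.read_state()
f=lambda u,v:(u/2.9+369.5,v/2.9+239.5)
z=st["eef_pos"][2]+11-103
P=np.array([atz(s,f(*p),z) for p in((220,333),(247,322),(297,407),(325,396))])
print(np.round(P,1),P.mean(0),st["eef_pos"])
print("pad centres y gap",np.linalg.norm(P[:2].mean(0)-P[2:].mean(0)))
# bush in same picture: top ellipse centre, bore centre (247,450); flange bottom center
print("bush bore z40",atz(s,f(247,449),40),"flange outline z4..",atz(s,f(237,488),6))
# outline check
for c0 in([588.5,-254.5],[588.5,-256.5]):
  a=np.linspace(0,2*np.pi,13)[:-1]
  for r,zz in((13,40),(17,8),(17,4)):
    q=proj(s,np.c_[c0[0]+r*np.cos(a),c0[1]+r*np.sin(a),0*a+zz]); q=(q-[369.5,239.5])*2.9; print(r,zz,q.min(0).round(),q.max(0).round())
E
```

```text
[[ 586.5 -227.8  110.6]
 [ 600.8 -232.9  110.6]
 [ 577.9 -277.2  110.6]
 [ 591.9 -282.8  110.6]] [ 589.26368756 -255.17825126  110.58125742] [ 589.23134073 -252.8593119   202.58125742]
pad centres y gap 50.418123033022084
bush bore z40 [ 589.05422854 -255.10741992   40.        ] flange outline z4.. [ 588.45510836 -255.9511582     6.        ]
13 40 [219. 427.] [272. 471.]
17 8 [202. 456.] [269. 513.]
17 4 [201. 460.] [268. 517.]
13 40 [222. 430.] [275. 474.]
17 8 [205. 458.] [272. 515.]
17 4 [204. 463.] [271. 520.]
```

```bash
python3 -m pendant '[[[0,-0.25,0.5,0],[0,-0.25,2,0],[0,-0.25,4,0],[0,-0.25,5.5,0],[0,-0.25,6,0]]]'
python3 -m pendant '[[[0,0,0,0],[0,0,0,0]]]'
python3 - <<'E'
from h import *
delta([588.9,-255.2,104],-.21+np.pi/2)
s=cams.camera("side")
crop(s,400,280,520,440,3.7,"pics/b2s.png")
E
```

```text
clock: 8.85
eef_pos: [587.8, -255.4, 139.2]
eef_rot: [3.141, -0.003, 2.931]
wrist_force: [-0.8, 0.3, -1.4]
finger_gap: 47.2
clock: 9.05
eef_pos: [588.9, -255.9, 142.6]
eef_rot: [-3.141, 0.001, 2.931]
wrist_force: [-0.3, -0.2, -1.3]
finger_gap: 47.1
pos [ 588.9 -255.9  142.6] rpy [-3.141e+00  1.000e-03  2.931e+00] shift cm [0.01 0.07 3.86] turn -0.001 gap 47.1 F [-0.3 -0.2 -1.3] t 9.05
```

View pics/b2s.png

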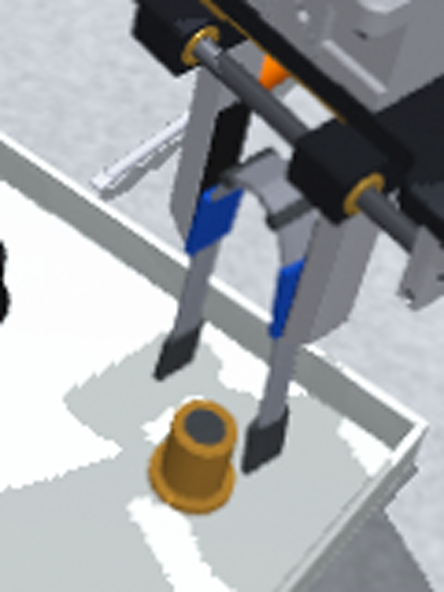

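```bash
python3 - <<'E'
from h import *
s=cams.camera("side");st=manip.read_state()
f=lambda u,v:(u/3.7+399.5,v/3.7+279.5)
z=st["eef_pos"][2]+11-103
P=np.array([atz(s,f(*p),z) for p in((154,376),(188,364),(243,471),(277,459))])
print(np.round(P,1),P.mean(0),st["eef_pos"])
print("bore",atz(s,f(207,426),40))
E
```

```text
[[ 586.3 -231.2   50.9]
 [ 600.1 -237.2   50.9]
 [ 576.1 -280.2   50.9]
 [ 589.4 -286.3   50.9]] [ 587.9534527  -258.74618793   50.86169247] [ 588.92398022 -255.9235675   142.86169247]
bore [ 589.42179011 -256.19303427   40.        ]
```

```bash
python3 -m pendant '[[[0,0.05,0.8,0],[0,0.05,1.8,0],[0,0.05,2.8,0],[0,0.05,3.6,0],[0,0.05,3.8,0]]]'
python3 -m pendant '[[[0,0,0,0],[0,0,0,0]]]'
python3 - <<'E'
from h import *
delta([588.9,-255.2,104],-.21+np.pi/2)
s=cams.camera("side")
crop(s,400,300,520,440,4,"pics/b3s.png")
E
```

```text
clock: 9.65
eef_pos: [588.2, -255.1, 102.3]
eef_rot: [3.141, -0.002, 2.931]
wrist_force: [0.2, 0.5, -0.9]
finger_gap: 47.1
clock: 9.85
eef_pos: [588.8, -255.4, 104.2]
eef_rot: [-3.141, 0.0, 2.931]
wrist_force: [0.0, 0.2, -1.1]
finger_gap: 47.0
pos [ 588.8 -255.4  104.2] rpy [-3.141  0.     2.931] shift cm [-0.    0.02  0.02] turn -0.001 gap 47.0 F [ 0.   0.2 -1.1] t 9.85
```

View pics/b3s.png

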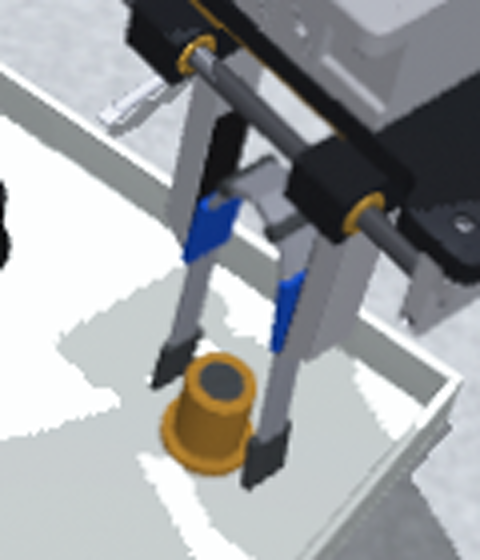

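```bash
python3 -m pendant '[[[0,0,0,0],[0,0,0,0],[0,0,0,0],[0,0,0,0],[0,0,0,0]]]' -0.3 45
python3 -m pendant '[[[0,0,0,0],[0,0,0,0]]]'
python3 - <<'E'
from h import *
delta([588.9,-255.2,104],-.21+np.pi/2)
s=cams.camera("side")
crop(s,400,300,520,440,4,"pics/b4s.png")
E
```

```text
clock: 10.4
eef_pos: [588.8, -255.4, 104.3]
eef_rot: [-3.141, 0.001, 2.931]
wrist_force: [-0.3, 0.5, 2.7]
finger_gap: 39.7
clock: 10.6
eef_pos: [588.8, -255.4, 104.3]
eef_rot: [-3.141, 0.001, 2.931]
wrist_force: [-0.3, 0.5, 4.6]
finger_gap: 39.9
pos [ 588.8 -255.4  104.3] rpy [-3.141e+00  1.000e-03  2.931e+00] shift cm [-0.    0.02  0.03] turn -0.001 gap 39.9 F [-0.3  0.5  4.6] t 10.6
```

View pics/b4s.png

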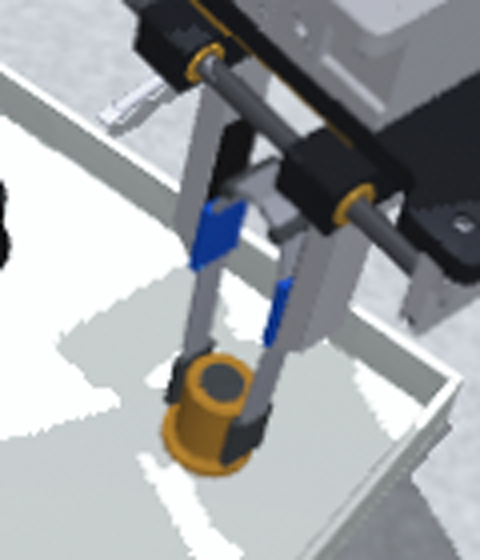

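```bash
python3 -m pendant '[[[0,0,-0.3,0],[0,0,-0.8,0],[0,0,-1.4,0],[0,0,-2,0],[0,0,-2,0]]]'
python3 - <<'E'
from h import *
delta([588.9,-255.2,200.2],-.21+np.pi/2)
s=cams.camera("side")
crop(s,400,300,520,440,4,"pics/b5s.png")
E
```

```text
clock: 11.15
eef_pos: [589.0, -255.5, 125.1]
eef_rot: [-3.141, 0.002, 2.931]
wrist_force: [1.1, 0.4, -2.0]
finger_gap: 39.6
pos [ 589.  -255.5  125.1] rpy [-3.141e+00  2.000e-03  2.931e+00] shift cm [ 0.01  0.02 -7.51] turn -0.001 gap 39.6 F [ 1.1  0.4 -2. ] t 11.15
```

View pics/b5s.png

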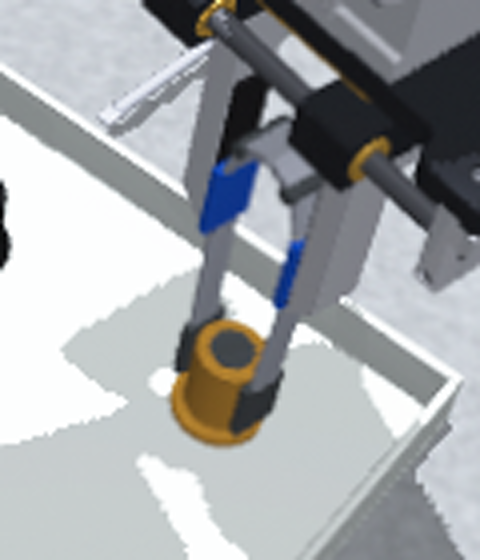

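```bash
python3 -m pendant '[[[0,0,-0.8,0],[0,0,-2,0],[0,0,-3.5,0],[0,0,-5,0],[0,0,-6.2,0]]]'
python3 -m pendant '[[[0,0,-0.8,0],[0,0,-1.2,0],[0,0,-1.3,0],[0,0,-1.3,0],[0,0,-1.3,0]]]'
python3 -m pendant '[[[0,0,0,0],[0,0,0,0],[0,0,0,0],[0,0,0,0],[0,0,0,0]]]'
python3 - <<'E'
from h import *
delta([588.9,-255.2,200.2],-.21+np.pi/2)
s=cams.camera("side");t=cams.camera("top")
crop(s,370,240,530,440,3,"pics/b6s.png"); cv2.imwrite("pics/s_end.png",s["frame"][:,:,::-1])
f=lambda u,v:(u/3+369.5,v/3+239.5)
a=np.linspace(0,2*np.pi,25)[:-1]; p=manip.read_state()["eef_pos"]
for r,zz in((13,136),(17,104),(17,100)):
    q=(proj(s,np.c_[p[0]+r*np.cos(a),p[1]+r*np.sin(a),0*a+zz])-[369.5,239.5])*3; print(r,zz,q.min(0).round(),q.max(0).round())
E
```

```text
clock: 11.7
eef_pos: [589.0, -255.4, 188.1]
eef_rot: [-3.141, 0.002, 2.931]
wrist_force: [-0.4, -0.1, -2.2]
finger_gap: 39.6
clock: 12.2
eef_pos: [588.5, -255.2, 198.3]
eef_rot: [3.141, -0.001, 2.931]
wrist_force: [0.3, -0.2, -2.3]
finger_gap: 39.6
clock: 12.7
eef_pos: [588.7, -255.3, 199.0]
eef_rot: [3.142, -0.0, 2.931]
wrist_force: [-0.2, 0.2, -2.0]
finger_gap: 39.4
pos [ 588.7 -255.3  199. ] rpy [ 3.142 -0.     2.931] shift cm [-0.02  0.01 -0.12] turn -0.001 gap 39.4 F [-0.2  0.2 -2. ] t 12.7
13 136 [260. 319.] [320. 367.]
17 104 [240. 355.] [316. 418.]
17 100 [239. 360.] [315. 423.]
```

View pics/b6s.png

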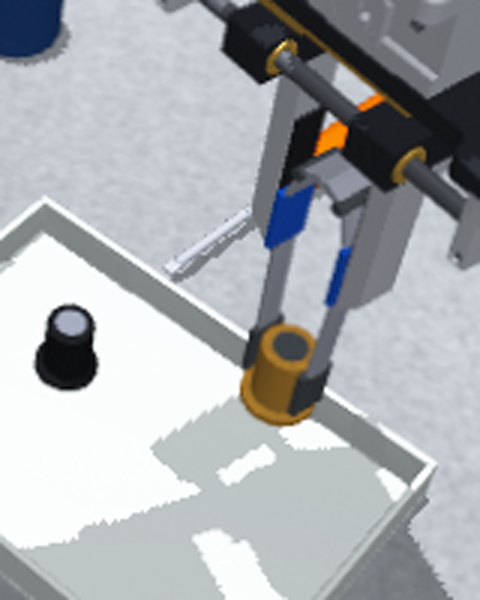

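View pics/s_end.png

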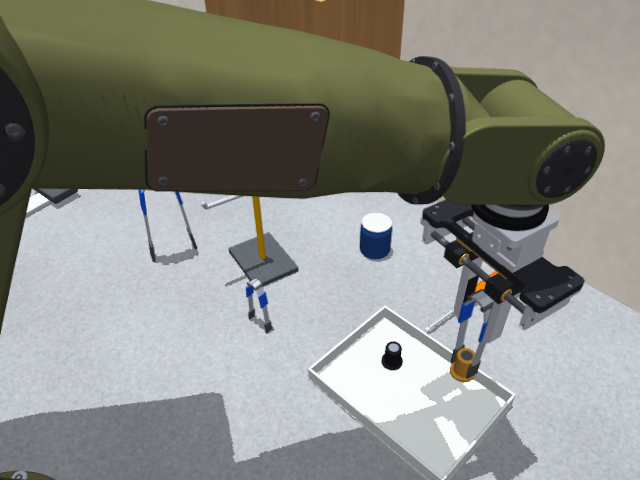

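The bush outline in the crop, left edge 240 and bottom 424, matches the one predicted for an underside at 100 mm. It hangs upright and steady, and the roller, can and screwdriver haven't moved. Handing in.

```bash
python3 -c "
from cell import manip
print(manip.sign_off()); s=manip.read_state(); print(s['clock'],s['finger_gap'],s['wrist_force'],s['eef_pos'])"
```

```text
the job is handed in; nothing more can be done
None
the job is handed in; nothing more can be done
```

I handed the job in at about 12.8 s with the arm holding the tongs and the brass bush pinched upright between their tips. I took the middle-sized tongs from the hook: up about 29 mm, then clear of the lip. I closed their tips on the bush and raised it about 95 mm, so its underside is about 99–100 mm above the bench.

**Last checks:**
- **Grip:** the fingers stood at 39.4 mm with a 45 N grip setting, close to the 40 mm expected with the tips on the bush.
- **Load:** the wrist carried a steady 2 N or so, consistent with the tongs plus the bush.
- **Pose:** the bush's outline in the side picture matched the one predicted for upright at 100 mm.
- **Bystanders:** in the last side picture the roller and can are where they were. The screwdriver's shaft is too, but the arm hides part of its handle.

**Disagreements:**
- The two cameras differed by 2–5 mm in y. I averaged them for the hook, and used the side camera to line the tips up with the bush, because the arm hid the tongs from the top camera.
- The wrist read up to 4.6 N upward while the tips closed on the bush in the tray. It went away on lifting.

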